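# Press a circuit board onto its test probes

### The job

Three hand test stands with lime-green plunger knobs stand on the bench; one of them holds a green circuit board with components on it. Press that stand's plunger straight down, past the soft first stop where its foot meets the board, until it is fully down at the firm second stop; hold it there for about a second, then let it rise all the way back up. Do not press the other two plungers (one stand is empty, the other holds a plain blue blank).

Things in the scene. Friction and masses are not known exactly. Their poses are not given: they have to be found in the camera images.
- board_knob (a point): Centre of the flat top of the lime-green round plunger knob (40 mm diameter, 20 mm thick) on the stand that holds the green board (104 x 56 mm, seen on both sides of the crossbar). Knob top 175 mm above the table when up; moves straight down 25 mm in all, to 150 mm at the hard second stop; springs back when released. Stand fixed; nothing within 100 mm is higher than the knob.
- board_nest (a joint): How far the nest with the green board has sunk, m: 0 when up, 0.010 at the hard second stop (board on the test probes). Pressing the knob takes 1 to 3 N over the first 15 mm, nest still at 0, until the plunger's foot meets the board (soft first stop); then 5 to 9 N over the last 10 mm, while nest and knob sink together.
- empty_knob (a point): Centre of the knob top (175 mm above the table) of an identical stand with an empty nest: black recess with brass pins. Not to be pressed. Each stand: grey base 140 x 130 x 25 mm, two aluminium posts and a grey crossbar 26 mm wide, its top 120 mm above the table, over a grey spring-borne nest; the knob stands over the middle of the crossbar.
- blank_knob (a point): Centre of the knob top (175 mm above the table) of an identical stand that holds a plain blue blank, 104 x 56 mm, without components. Not to be pressed.

How it is judged:
By the outcome, as a careful person would: the job done as asked, in the order asked, and still so for the second after the job is handed in, with the robot touching nothing.
It also fails if it takes over 32 s, if anything falls off the work surface, if the arm or the gripper's body presses on something with over 40 N, if the wrist force passes 120 N, or if a joint passes its speed limit or range.

### The arm

A 7-joint arm with a two-finger parallel gripper is mounted at the origin on the work surface. World frame = base frame: x ahead of the robot, y to its left, z up, the work surface at z = 0. Lengths are in m, angles in rad, forces in N, time in s.
With the tool pointing down it reaches from about 0.425 to 0.925 m from the base axis. Payload 6.8 kg.
Tool frame: the origin (TCP) lies between the finger pads; the fingertips stand ahead of it and the grasp point (between the pads) lies 6 mm ahead of it (arm.tip_reach is the z of the fingertips in the tool frame, in m); z points along the fingers, y is the line along which they close (so a half turn about z gives the same grasp; the last joint's range is limited). The gripper opens to 85 mm and grips with 20 to 120 N. Pads are 22 mm wide; open, the fingers measure 114 mm over their backs; the gripper's body (76 mm by 85 mm) begins 54 mm behind the grasp point. The pads swing forward as they close: fully open they stand 13 mm farther back than shut.
Start: joints at [1.121, 0.477, 0.022, 1.555, -0.011, 1.109, -0.083], TCP at [0.226, -0.636, 0.256] pointing down, gripper open.
Joint ranges: [-2.96, 2.96], [-0.34, 2.1], [-1.41, 1.46], [0.24, 2.44], [-1.37, 4.51], [0.17, 1.92], [-2.96, 2.96]. Speed limits (rad/s): [2.39, 2.39, 3.14, 3.14, 3.14, 3.14, 3.14].

### API

Orientations are given as a 3x3 rotation matrix whose columns are the frame's x, y, z axes.
In Python, from station import sense, imaging, arm, nets gives the robot as it stands.
- The arm moves only by the shell command python3 -m inch 'ROWS' [OPENING] [FORCE]. ROWS is a JSON object of lists of equal length, an entry for each row: "xyz": the shift along the tool's x, y, z in mm, a list of three; "turn": the turn about the tool's z in degrees. In form: {"xyz": [[dx, dy, dz], ...], "turn": [turn, ...]}. A call has 1 to 12 rows; each row shifts and turns the commanded pose from where the row before left it, along the tool's axes as they then stand; what a row does not reach is not made up. A row lasts 1/12 s, in which the tool goes at most 41.7 mm and 7.16 degrees, less where a joint would pass 70% of its speed; a pose out of reach is approached as far as the arm can. A call is refused whole if a number of a shift passes 41.7 or a number of a turn 7.16, either way. A call with a gripper value outside its range is refused whole. OPENING is the opening, from 0 (shut) to 1 (fully open), set as the call begins (- or left out, the last holds). The fingers move at their own pace and stop on an object; FORCE is the grip in N (left out, the last holds). Time passes only in rows, so rows that do not move let the fingers close. It gives the time, the measured TCP pose, the force, the opening and the grip force at its end, in the units of the state.
- sense(): the state, without advancing time (a new reading comes with each control period).
- imaging.camera(name): name is "scene" or "top"; returns a dict with "img" (400x640x3 uint8, blue, green, red), "fx", "fy", "cx", "cy" (pixels), "k1" (the pictures are not rectified: a ray, as slopes to the right and down, at radius r is drawn at 1 + k1 r^2 times it, then the intrinsics apply), "cam_to_world" (4x4, takes a point from camera to world coordinates). Camera axes: x right, y down, z forward; pixel columns grow to the right and rows downward; lengths in m; the calibration is good to about 2 mm. A picture is of the moment at which its call begins. There is no depth.
- arm.sign_off(): hands the job in; it is judged then, once.
Trained networks look in a picture, given as the dict that the camera call returned (one of the last four; its "shot" number tells which), for a name from the list of things; names that differ only in an ending like _2 or _b are one class to them, and where a whole thing is asked for, a point or a joint stands for the part that bears it (a point fixed in the world has none). Each returns a list of dicts, best first, with "p" (0 to 1); they miss things now and then, are a little off and sometimes report something else, mostly with a low value. They report only what shows in the picture. A call takes as long as a camera call.
- nets.regions_of(query, picture): "pixels" (400x640 bool, what is visible of it) and "box" ([left, top, width, height] in pixels, round what is visible of it).
- nets.pinpoint(query, picture): "location" ([column, row] in pixels: a listed point, or the origin of a listed thing).
The state is a dict: "t": time; "q": joint angles; "joint_vel": joint speeds; "tau": joint torques, N m; "eef_pos": TCP position; "ee_rot": TCP orientation; "contact_force": force on the tool from outside, world axes, zero at the start; "ft_torque": the same for the moment, N m; "width": finger opening in m; "finger_force": force on a finger pad.
Only numpy, scipy, OpenCV 4.12 (cv2) and the standard library are available. Lean on these libraries where they do the work, as an engineer would, in place of code of your own. Each camera call takes 0.05 s, during which the arm holds its last target. There are 200 camera calls.

## Working session

There is one attempt and no reset: what is moved stays moved. The work goes in short steps, Python scripts to look and compute and a shell command to move; the robot and the scene stay as the last step left them, time stands still between calls to the robot, and variables do not carry over. Pictures are saved under pics/ and viewed, at most 10 in all, crops included, and the job is handed in when it is done.

```bash
mkdir -p pics
cat > h.py <<'E'
import numpy as np, cv2
from station import sense, imaging, arm, nets
def at_z(c,uv,z):
    K=np.array([[c['fx'],0,c['cx']],[0,c['fy'],c['cy']],[0,0,1]])
    n=(np.array(uv,float)-[c['cx'],c['cy']])/[c['fx'],c['fy']]
    s=n.copy()
    for _ in range(30): s=n/(1+c['k1']*(s@s))
    T=np.array(c['cam_to_world']); d=T[:3,:3]@[s[0],s[1],1]; o=T[:3,3]
    return o+d*(z-o[2])/d[2]
E
python3 - <<'E'
from h import *
for n in ('top','scene'):
    c=imaging.camera(n); cv2.imwrite(f'pics/{n}1.png',c['img'])
    for q in ('board_knob','empty_knob','blank_knob'):
        for r in nets.pinpoint(q,c)[:3]: print(n,q,round(r['p'],2),np.round(r['location'],1),np.round(at_z(c,r['location'],.175),4))
s=sense(); print(s['t'],s['eef_pos'],np.round(s['ee_rot'],3),s['contact_force'],s['width'],arm.tip_reach)
E
```

```text
top board_knob 0.69 [474.2 185.4] [ 0.5398 -0.3027  0.175 ]
top empty_knob 0.54 [324.6 214.9] [ 0.483  -0.0163  0.175 ]
top blank_knob 0.81 [178.8 195.2] [0.5202 0.2629 0.175 ]
scene board_knob 0.92 [197.2 143.1] [ 0.542  -0.3068  0.175 ]
scene empty_knob 0.88 [318.5 163.9] [ 0.4851 -0.0175  0.175 ]
scene blank_knob 0.92 [442.3 215.4] [0.5206 0.2569 0.175 ]
0.4 [ 0.22622706 -0.63587589  0.25613989] [[ 0.942  0.335 -0.   ]
 [ 0.335 -0.942  0.   ]
 [ 0.    -0.    -1.   ]] [-0.44472929 -0.36041449 -0.18939402] 0.08558833622596891 0.025
```

View pics/top1.png

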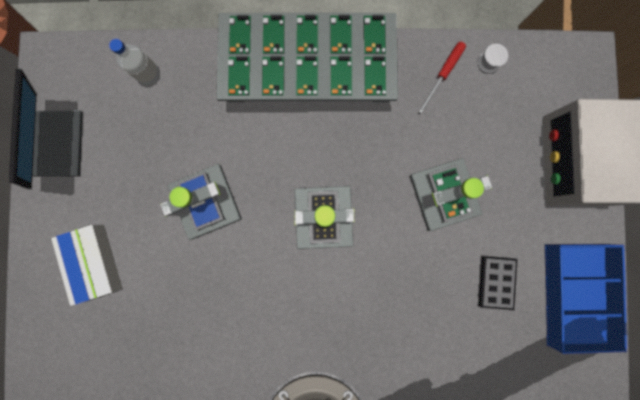

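View pics/scene1.png

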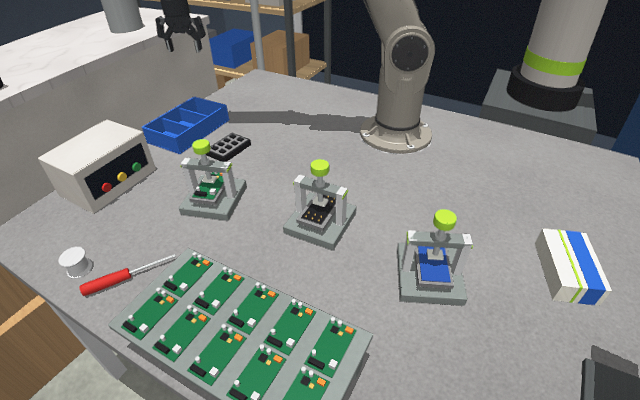

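The top view shows the green board under the right stand (knob at 474,186), the empty stand in the middle (325,215) and the blue blank on the left (179,196). The scene view agrees, with the green-board stand at (197,143). Both cameras put board_knob at about (0.541, -0.305), so I'm moving there with the gripper shut.

```bash
python3 -m inch '{"xyz":[[10,-5,-3],[24,-12,-3],[28,-14,-3],[28,-14,-3],[28,-14,-3],[28,-14,0],[28,-14,0],[28,-14,0],[28,-14,0],[28,-14,0],[28,-14,0],[28,-14,0]],"turn":[0,0,0,0,0,0,0,0,0,0,0,0]}' 0 40
python3 - <<'E'
from h import *
P=[]
for n in ('top','scene'):
    c=imaging.camera(n)
    g=cv2.inRange(cv2.cvtColor(c['img'],cv2.COLOR_BGR2HSV),(30,120,120),(45,255,255))
    _,_,st,ce=cv2.connectedComponentsWithStats(g)
    for a,b in zip(st[1:],ce[1:]):
        if a[4]>60: print(n,a,np.round(b,1),np.round(at_z(c,b,.165),4))
    for r in nets.pinpoint('board_knob',c)[:1]: print(r['p'],np.round(at_z(c,r['location'],.175),4))
s=sense(); R=np.array(s['ee_rot']); print(s['eef_pos'],R.T@(np.array([.541,-.305,.225])-s['eef_pos'])*1000,s['contact_force'],s['width'])
E
```

```text
t: 1.4
eef_pos: [0.4707, -0.3807, 0.2718]
ee_rot: [[0.942, 0.336, 0.0], [0.336, -0.942, -0.0], [0.0, 0.0, -1.0]]
contact_force: [0.6, -0.3, 1.4]
width: -0.0004
finger_force: 0.0
top [463 178  20  20 310] [472.8 187.7] [ 0.5364 -0.3041  0.165 ]
top [170 187  20  20 312] [179.6 196.7] [0.5179 0.2651 0.165 ]
top [315 205  20  22 337] [324.4 215.3] [ 0.4824 -0.0161  0.165 ]
0.89 [ 0.5369 -0.3033  0.175 ]
scene [530  55  56  21 676] [556.6  66.3] [-0.4446  0.4306  0.165 ]
scene [192 139  17  16 205] [200.7 146.3] [ 0.5378 -0.3024  0.165 ]
scene [311 159  18  18 265] [319.4 167.4] [ 0.4834 -0.0164  0.165 ]
scene [434 210  23  21 375] [444.6 219.6] [0.5182 0.2627 0.165 ]
scene [558 230  25  72 181] [571.5 267.5] [0.5327 0.4821 0.165 ]
0.87 [ 0.5413 -0.3046  0.175 ]
[ 0.47054994 -0.38113311  0.2715814 ] [ 92.03145202 -47.82250514  46.6101792 ] [-0.55760275  0.50558124 -0.49491928] 1.3023493257903585e-05
```

```bash
python3 -m inch '{"xyz":[[20,-11,0],[25,-14,5],[25,-14,10],[15,-8,10],[5,-3,10],[0,0,10],[0,0,8],[0,0,3],[0,0,0],[0,0,0]],"turn":[0,0,0,0,0,0,0,0,0,0]}'
python3 - <<'E'
from h import *
for n in ('top','scene'): 
    c=imaging.camera(n)
    r=nets.pinpoint('board_knob',c)
    if r: print(r[0]['p'],r[0]['location'],at_z(c,r[0]['location'],.175))
cv2.imwrite('pics/s2.png',cv2.resize(c['img'][60:240,100:340],None,fx=3,fy=3))
s=sense(); print(s['eef_pos'],s['contact_force'])
E
```

```text
t: 2.43
eef_pos: [0.5367, -0.307, 0.2154]
ee_rot: [[0.943, 0.333, -0.0], [0.333, -0.943, -0.001], [-0.0, 0.0, -1.0]]
contact_force: [0.3, -0.2, -0.0]
width: -0.0002
finger_force: 0.0
0.45 [474.4, 182.3] [ 0.54577174 -0.30327398  0.175     ]
0.9 [197.7, 142.3] [ 0.53878453 -0.3081457   0.175     ]
[ 0.53761802 -0.30601123  0.21595283] [ 0.40776576  0.00203571 -0.09729253]
```

View pics/s2.png

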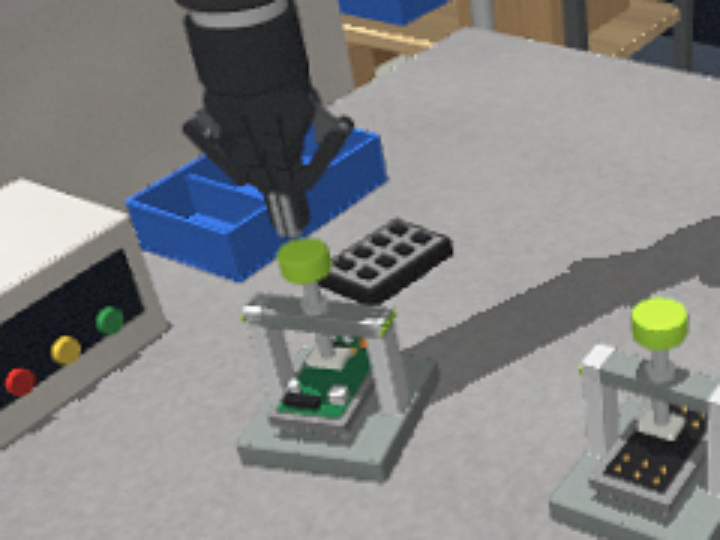

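The closed fingertips at crop (293,235) are just above the board stand's knob at (303,247), a few mm to its left. I'll correct that on the way down and press in stages.

```bash
python3 -m inch '{"xyz":[[2,-2,4],[0,0,4],[0,0,3],[0,0,3],[0,0,3],[0,0,2],[0,0,2],[0,0,2],[0,0,2],[0,0,0],[0,0,0]],"turn":[0,0,0,0,0,0,0,0,0,0,0]}'
python3 - <<'E'
from h import *
c=imaging.camera('scene')
cv2.imwrite('pics/s3.png',cv2.resize(c['img'][60:240,100:340],None,fx=3,fy=3))
s=sense(); print(s['eef_pos'],s['contact_force'],s['ft_torque'])
E
```

```text
t: 3.55
eef_pos: [0.5387, -0.3029, 0.1903]
ee_rot: [[0.942, 0.335, -0.0], [0.335, -0.942, 0.0], [-0.0, -0.0, -1.0]]
contact_force: [-1.7, 1.6, 2.4]
width: 0.0003
finger_force: 1.2
[ 0.53869909 -0.302863    0.19038044] [-1.18781099  2.21325687  1.72500793] [0.28382562 0.26300868 0.03623447]
```

View pics/s3.png

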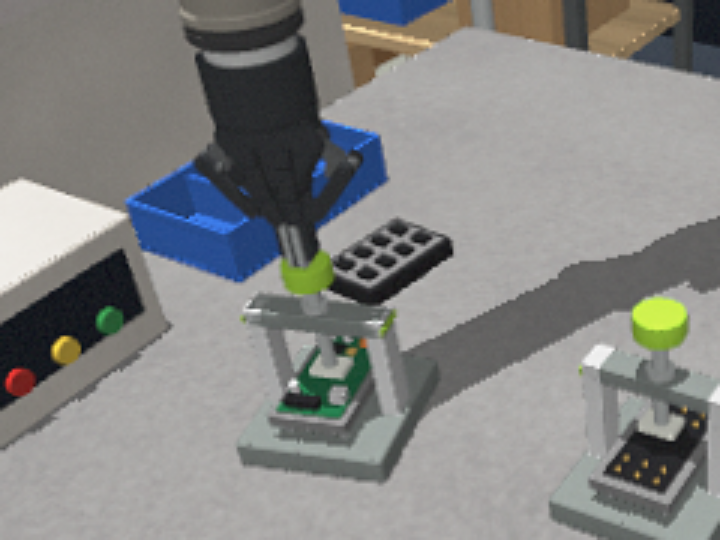

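The tip sits on the knob at crop (305,262) and the plunger has gone down about 10 mm at roughly 2 N. I'll keep pressing.

```bash
python3 -m inch '{"xyz":[[0,0,2],[0,0,2],[0,0,2],[0,0,2],[0,0,2],[0,0,1.5],[0,0,1.5],[0,0,1],[0,0,0],[0,0,0]],"turn":[0,0,0,0,0,0,0,0,0,0]}'
```

```text
t: 4.43
eef_pos: [0.539, -0.3031, 0.1769]
ee_rot: [[0.942, 0.335, 0.001], [0.335, -0.942, -0.0], [0.0, 0.0, -1.0]]
contact_force: [-2.3, 1.3, 7.6]
width: 0.0005
finger_force: 4.0
```

```bash
python3 -m inch '{"xyz":[[0,0,0.7],[0,0,0.7],[0,0,0.7],[0,0,0],[0,0,0]],"turn":[0,0,0,0,0]}'
```

```text
t: 4.85
eef_pos: [0.539, -0.3031, 0.1751]
ee_rot: [[0.942, 0.335, 0.001], [0.335, -0.942, -0.0], [0.001, 0.001, -1.0]]
contact_force: [-2.6, 2.3, 9.3]
width: -0.0001
finger_force: 4.6
```

```bash
python3 -m inch '{"xyz":[[0,0,0.7],[0,0,0.7],[0,0,0],[0,0,0]],"turn":[0,0,0,0]}'
```

```text
t: 5.18
eef_pos: [0.5392, -0.3032, 0.1749]
ee_rot: [[0.942, 0.335, 0.001], [0.335, -0.942, -0.001], [0.001, 0.001, -1.0]]
contact_force: [-5.1, 4.1, 16.8]
width: 0.0002
finger_force: 8.6
```

The force has jumped to 17 N with no further travel (TCP at 0.1749), so this is the hard stop. Next I'll hold for about 1 s and then release.

```bash
python3 -m inch '{"xyz":[[0,0,0.2],[0,0,0],[0,0,0],[0,0,0],[0,0,0],[0,0,0],[0,0,0],[0,0,0],[0,0,0],[0,0,0]],"turn":[0,0,0,0,0,0,0,0,0,0]}'; python3 -m inch '{"xyz":[[0,0,-3],[0,0,-4],[0,0,-4],[0,0,-4],[0,0,-4],[0,0,-5],[0,0,-7],[0,0,-10],[0,0,-12],[0,0,-10],[0,0,-5],[0,0,0]],"turn":[0,0,0,0,0,0,0,0,0,0,0,0]}'; python3 -m inch '{"xyz":[[0,0,0],[0,0,0],[0,0,0]],"turn":[0,0,0]}'
python3 - <<'E'
from h import *
c=imaging.camera('scene')
cv2.imwrite('pics/s4.png',cv2.resize(c['img'][60:240,100:340],None,fx=3,fy=3))
E
```

```text
t: 6.02
eef_pos: [0.5392, -0.3032, 0.1749]
ee_rot: [[0.942, 0.335, 0.001], [0.335, -0.942, -0.001], [0.001, 0.001, -1.0]]
contact_force: [-6.2, 3.2, 18.7]
width: 0.0001
finger_force: 9.2
t: 7.02
eef_pos: [0.5395, -0.3034, 0.2426]
ee_rot: [[0.942, 0.335, 0.003], [0.335, -0.942, -0.001], [0.002, 0.002, -1.0]]
contact_force: [0.3, -0.3, -0.5]
width: 0.0002
finger_force: 0.0
t: 7.27
eef_pos: [0.5383, -0.3028, 0.2399]
ee_rot: [[0.942, 0.335, -0.001], [0.335, -0.942, 0.001], [-0.001, -0.001, -1.0]]
contact_force: [0.3, 0.4, 0.3]
width: 0.0001
finger_force: 0.0
```

View pics/s4.png

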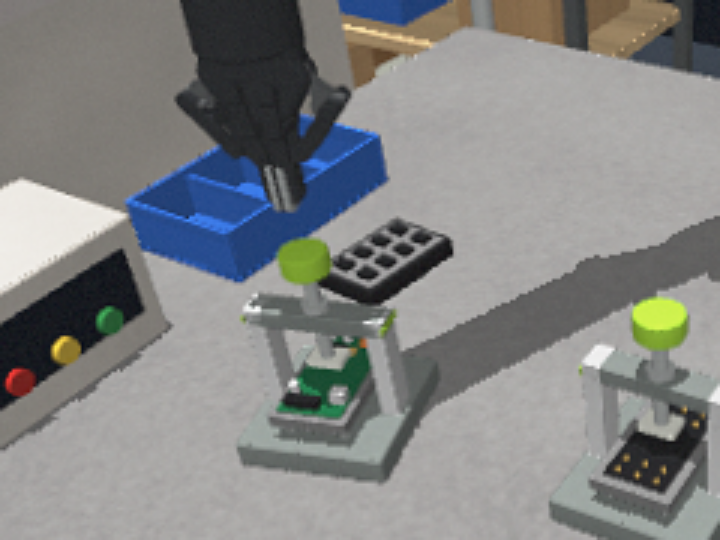

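The knob is fully back up at crop (303,247), the same as before the press, and the gripper is clear above it.

```bash
python3 -c "from station import arm; print(arm.sign_off())"
```

```text
the job is handed in; nothing more can be done
None
```

I pressed the green-board stand's plunger to its firm second stop (TCP 0.175 m, about 19 N), held it there for about 1.1 s and let it rise fully; the other two plungers were not touched, and the job is handed in.

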